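# Set the high-tide marker on the hall tide board

## Robot

A 6-joint arm with a two-finger parallel gripper is mounted at the origin on the work surface. World frame = base frame: x ahead of the robot, y to its left, z up, the work surface at z = 0. Lengths are in mm, angles in rad, forces in N, time in s.
With the tool pointing down it reaches from about 350 to 975 mm from the base axis. Payload 7.1 kg.
Tool frame: the origin (TCP) lies on the front face of the gripper's body, between the roots of the fingers; the fingertips stand 80 mm ahead of it and the grasp point (between the pads) lies 61 mm ahead of it (env.tips_ahead is the distance from the TCP to the fingertips, in mm); z points along the fingers, y is the direction in which the jaws open and shut (so a half turn about z gives the same grasp; the last joint's range is limited). The gripper opens to 88 mm and grips with 3 to 60 N. Pads are 20 mm wide; open, the fingers measure 115 mm over their backs; the gripper's body (75 mm by 178 mm) begins 61 mm behind the grasp point.
Start: joints at [-1.32, 0.423, 1.63, -0, 1.089, -0.019], TCP at [166.605, -602.369, 302.675] pointing down, gripper open.
Joint ranges: [-3, 3], [-0.9, 2.11], [0.09, 2.58], [-1.31, 4.45], [0.11, 2.69], [-2.54, 2.54]. Speed limits (rad/s): [2.39, 2.39, 3.01, 3.14, 3.14, 3.14].

## Interface

Orientations are given as a unit quaternion [x, y, z, w].
In Python, from station import env, set_gripper, viewer, workorder gives the robot as it stands. Calls block until the motion is done:
- env.reach(position, orientation): joint-space move of the TCP to a pose.
- env.move_l(position, rot=None, rate=150, f_stop=None): straight line of the TCP; rot=None keeps the orientation; rate is the mean speed in mm/s. With f_stop (N) it stops when the force on the tool has changed by that much, and returns True; else False.
- env.move_joints(angles): joint-space move.
- set_gripper(opening): finger opening in mm; the grip force is fixed at half the most; returns when the fingers have stopped.
- env.hold(seconds).
- env.ik(position, orientation): joint angles nearest the present ones, or None.
- env.read_state(): the state.
- viewer.camera(name): name is "scene" or "side" or "wrist"; returns the picture (384x512x3 uint8, blue, green, red); there is no depth.
- viewer.camera_params(name): a dict with "fx", "fy", "cx", "cy" (pixels), "pose" (4x4, takes a point from camera to world coordinates); the wrist camera has in their place "tool_from_camera" (4x4, takes a point from camera to tool coordinates, whose origin is the TCP and whose axes are the flange's). Camera axes: x right, y up, looking along -z (the intrinsics and any distortion apply to the point x, -y, -z); pixel columns grow to the right and rows downward; lengths in mm; the calibration is good to about 2 mm. A picture is of the moment at which its call begins: read the wrist's pose just before it. camera_params takes no time and is no camera call.
A pose or a line that the arm cannot do raises env.IKError and nothing moves.
- workorder.sign_off(): hands the job in, once; it reports no verdict.
The state is a dict: "time_s": time; "qpos": joint angles; "dq": joint speeds; "tau": joint torques, N m; "tool_pos": TCP position; "orientation": TCP orientation; "force": force on the tool from outside, world axes, zero at the start; "wrist_torque": the same for the moment, N m; "width": finger opening in mm.
Only numpy, scipy, OpenCV 4.12 (cv2) and the standard library are available. Lean on these libraries where they do the work, as an engineer would, in place of code of your own. Each camera call takes 0.05 s, during which the arm holds its last target.

## Task

Set today's high tide on the tide board on the hall console: with your fingertips, gently push the little white sailboat along its rail until it clicks into the turquoise clip, and leave it resting there. Only push it: do not lift it, do not run it onto the brass clip, and leave everything else on the console where it is.

Things in the scene. Friction and masses are not known exactly. Their poses are not given: they have to be found in the camera images.
- board: Tide board, fixed on the console: driftwood slab 110 (x) x 370 (y) x 16 mm, with an aluminium rail (14 mm wide, top 28 mm above the console) along the middle and a white stop block (top 38 mm up) at either end. Origin: centre of its underside, at console height. Its y axis runs along the rail, z up. Its place and yaw (up to 0.4 rad either way) vary.
- boat_centre (a point): Centre of the sailboat's white hull, over the rail's centre line, 58 mm above the console. Hull: block 60 mm along the rail, 34 across, 46 to 70 mm above the console, flat upright ends to push on. Sail and mast on it: 5 mm thick, up to 40 mm long, narrowing, top 106 mm above the console. Below it a grey carriage, equally long and wide, 22 to 46 mm up, slides on the rail.
- carriage (a joint): Carriage and boat along the rail, m: 0 at the board's middle, grows to the board's +y, range -0.13 to 0.13, starts within 0.02 of 0, between the clips. Sliding takes 0.5 N, climbing a clip's first rib 5 to 8 N; then the push drops suddenly: within 5 mm of the clip's middle the boat is drawn in and centres itself. Pushing on takes 5 to 8 N and runs it out over the far rib.
- boat (a joint): Height of the boat above its seat on the carriage, m: 0 seated (it is held only by its 0.12 kg weight), up to 0.05 when lifted.
- clip_high: Turquoise clip on the rail, 34 mm long: tabs 26 mm along the rail x 36 mm on the board on both sides (tops 19 mm above the console), and two ribs across the rail, 16 mm apart, tops 33 mm up; the carriage passes over them. Origin: clip's middle on the rail's centre line, console height; the boat is home with its centre above it. 65 to 105 mm from the board's middle, to either end.
- clip_low: Brass clip, same shape, origin in the same way, marking low tide, on the other side of the boat. The boat must not go onto it: its ribs begin to be felt when the boat's centre is 17 mm away.
- starfish: Loose coral-coloured starfish, 100 mm across, 16 mm high, lying on the console on the board's -x side. Origin: centre of its underside.
- sand_dollar: Loose cream sand dollar, 68 mm across, 12 mm high, on the board's -x side. Origin: centre of its underside.
- candle_glass: Loose green glass candle cup, 64 mm across, 58 mm high, on the board's +x side. Origin: centre of its underside.
- gull: Loose gull figure, 72 mm high, on a round wooden foot 48 mm across, on the board's +x side. Origin: centre of its underside.
- key_bowl: Loose blue ceramic bowl, 130 mm across, 45 mm high, on the console to the robot's right. Origin: centre of its underside.
- plant: Loose potted plant, white pot 116 mm across, 220 mm high overall, at the far left. Origin: centre of its underside.
- vase: Loose glass vase with white flowers, 80 mm across, glass 150 mm and flowers about 260 mm high, to the robot's left. Origin: centre of its underside.

How it is judged:
By the outcome, as a careful person would: the job done as asked, in the order asked, and still so for the second after the job is handed in, with the robot touching nothing.
It also fails if it takes over 48 s, if anything falls off the work surface, if the arm or the gripper's body presses on something with over 40 N, if the wrist force passes 120 N, or if a joint passes its speed limit or range.

## Working session

There is one attempt and no reset: what is moved stays moved. The work goes in short steps, each a Python script; the robot and the scene stay as the last script left them, time stands still between calls to the robot, and variables do not carry over. Pictures are saved under pics/ and viewed, and the job is handed in when it is done.

```bash
ls; mkdir -p pics; python3 - <<'E'
from station import env, set_gripper, viewer, workorder
import cv2
s=env.read_state(); print(s['time_s'],s['tool_pos'],s['orientation'],s['width'],s['force'])
for n in ("scene","side","wrist"):
    cv2.imwrite(f"pics/{n}0.png",viewer.camera(n)); p=viewer.camera_params(n); print(n,p)
E
```

```text
pics
0.0 [ 166.49643809 -601.97563113  301.92013488] [ 9.90914903e-01  1.34488305e-01 -1.02710199e-04 -7.35603731e-04] 88.15848660508341 [-0.15125577 -0.1368719  -0.18502868]
scene {'fx': 465.25150018989615, 'fy': 465.25150018989615, 'cx': 259.00715170209065, 'cy': 188.75565555352188, 'pose': array([[-7.71371923e-01, -4.57321394e-01,  4.42540958e-01,
         1.10156727e+03],
       [ 6.36052184e-01, -5.31563426e-01,  5.59354935e-01,
         7.15893618e+02],
       [-2.05663911e-02,  7.12949835e-01,  7.00913373e-01,
         9.49738185e+02],
       [ 0.00000000e+00,  0.00000000e+00,  0.00000000e+00,
         1.00000000e+00]])}
side {'fx': 360.6713298343707, 'fy': 360.6713298343707, 'cx': 254.09223326276233, 'cy': 189.18317747672774, 'pose': array([[ 9.99558221e-01,  2.68625230e-02, -1.27188034e-02,
         5.27981230e+02],
       [-2.86101256e-02,  7.53707532e-01, -6.56586945e-01,
        -6.62342932e+02],
       [-8.05132399e-03,  6.56660765e-01,  7.54143100e-01,
         8.34008535e+02],
       [ 0.00000000e+00,  0.00000000e+00,  0.00000000e+00,
         1.00000000e+00]])}
wrist {'fx': 326.62434585070366, 'fy': 326.62434585070366, 'cx': 254.55698598052925, 'cy': 190.62817074116455, 'tool_from_camera': array([[ 8.38794523e-05,  9.68347220e-01,  2.49607001e-01,
         6.81292704e+01],
       [ 9.99999664e-01,  1.22242174e-04, -8.10282938e-04,
        -3.79978377e-01],
       [-8.15147732e-04,  2.49606985e-01, -9.68346884e-01,
        -8.24294432e+01],
       [ 0.00000000e+00,  0.00000000e+00,  0.00000000e+00,
         1.00000000e+00]])}
```

View pics/scene0.png

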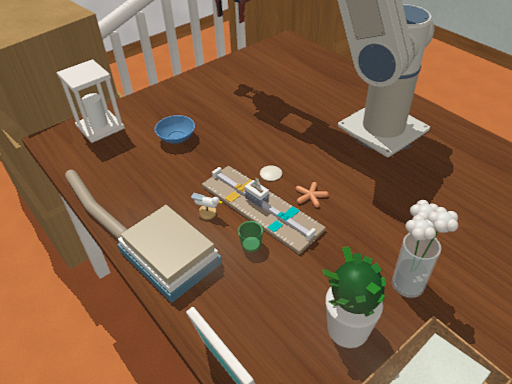

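View pics/side0.png

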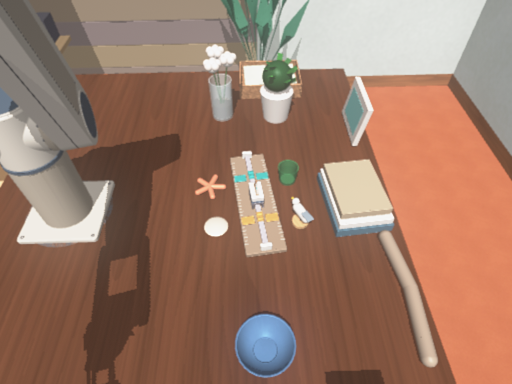

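Scene view: the board's middle is near (262,205), the turquoise clip near (285,220), brass near (235,195) and the boat near (257,192). In the side view, turquoise is at (251,177), brass at (260,218) and the boat at (256,193). So turquoise lies toward +y and I push toward +y. Next I'll measure these with masks.

```bash
cat > h.py <<'E'
import cv2, numpy as np
from scipy.spatial.transform import Rotation as R
from station import env, set_gripper, viewer, workorder
def cam(n,s=None):
    p=viewer.camera_params(n)
    if n=="wrist":
        T=np.eye(4);T[:3,:3]=R.from_quat(s['orientation']).as_matrix();T[:3,3]=s['tool_pos'];T=T@p['tool_from_camera']
    else: T=p['pose']
    return p,T
def ray(c,uv,z):
    p,T=c; d=T[:3,:3]@np.array([(uv[0]-p['cx'])/p['fx'],-(uv[1]-p['cy'])/p['fy'],-1.])
    o=T[:3,3]; return o+d*(z-o[2])/d[2]
def proj(c,P):
    p,T=c; q=T[:3,:3].T@(np.asarray(P)-T[:3,3]); return p['cx']-p['fx']*q[0]/q[2], p['cy']+p['fy']*q[1]/q[2]
def mask(im,lo,hi):
    return cv2.inRange(cv2.cvtColor(im,cv2.COLOR_BGR2HSV),np.array(lo),np.array(hi))
def blobs(m,amin=15):
    n,l,st,ce=cv2.connectedComponentsWithStats(m,connectivity=8)
    return [(ce[i].round(1),int(st[i,4]),st[i,:4]) for i in range(1,n) if st[i,4]>=amin]
TURQ=((82,120,110),(96,255,255)); BRASS=((18,140,150),(30,255,255))
E
python3 - <<'E'
from h import *
for n in ("scene","side"):
    im=cv2.imread(f"pics/{n}0.png");c=cam(n)
    for nm,r in (("turq",TURQ),("brass",BRASS)):
        m=mask(im,*r)
        for ce,a,bb in blobs(m,8): print(n,nm,ce,a,bb,ray(c,ce,19).round(1))
x=cv2.imread("pics/scene0.png")[150:260,190:340]; y=cv2.imread("pics/side0.png")[140:260,180:340]
cv2.imwrite("pics/z0.png",np.vstack([cv2.resize(x,(400,293),interpolation=cv2.INTER_CUBIC),cv2.resize(y,(400,300),interpolation=cv2.INTER_CUBIC)]))
E
```

```text
scene turq [288.2 213.3] 149 [277 207  23  14] [514.3  97.7  19. ]
scene turq [274.9 225.9] 91 [268 221  15  11] [571.  108.3  19. ]
scene turq [221.1 360.8] 126 [200 333  40  51] [898.  315.1  19. ]
scene brass [241.7 185.8] 61 [235 179  16  13] [544.  -68.7  19. ]
scene brass [231.8 196.6] 79 [226 192  13  10] [591.9 -52.5  19. ]
side turq [250.8 174.4] 28 [248 171   6   7] [533.2 108.5  19. ]
side turq [261.6 175.4] 49 [257 173  11   6] [566.6 103.   19. ]
side turq [239.6 178. ] 51 [235 175  11   7] [498.4  94.5  19. ]
```

View pics/z0.png

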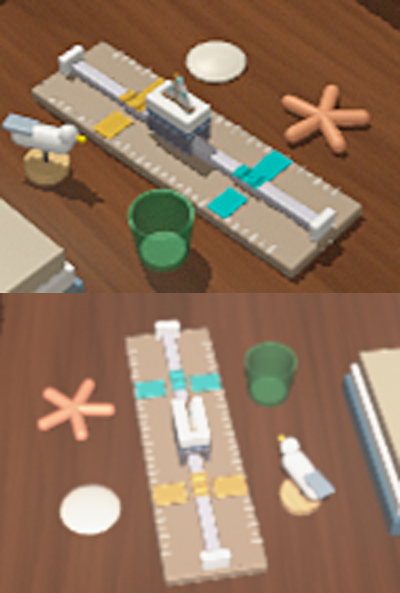

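```bash
python3 - <<'E'
from h import *
psi=np.pi/2+0.17
def Q(a): 
    x=np.array([np.cos(a),np.sin(a),0]);z=np.array([0,0,-1.]);return R.from_matrix(np.c_[x,np.cross(z,x),z]).as_quat()
print(env.ik([562,-55,290],Q(psi)))
env.reach([562,-55,290],Q(psi))
print('t',env.read_state()['time_s'])
set_gripper(0)
s=env.read_state();im=viewer.camera("wrist");cv2.imwrite("pics/w1.png",im)
np.savez("w1.npz",p=s['tool_pos'],o=s['orientation'])
print(s['time_s'],s['tool_pos'],s['width'],s['force'])
c=cam("wrist",s)
for nm,r in (("turq",TURQ),("brass",BRASS)):
    for ce,a,bb in blobs(mask(im,*r),20): print(nm,ce,a,bb,ray(c,ce,19).round(1))
E
```

```text
[-1.18629379e-01  3.50696495e-01  1.77563883e+00 -4.44089210e-16
  1.01525733e+00 -2.88629379e-01]
t 2.55
3.8917 [562.00056947 -55.00336227 289.99989507] 0.368948552695924 [-0.33179845  0.02335572 -0.16781068]
turq [219.1  11.3] 865 [201   0  37  25] [501.3  95.   19. ]
turq [254.1  13.1] 470 [244   0  20  28] [535.3  99.2  19. ]
turq [288.5  12.9] 972 [270   0  38  28] [568.5 105.1  19. ]
brass [348.4 162.6] 65 [345 158   8  10] [662.  -29.2  19. ]
brass [218. 168.] 428 [202 160  32  23] [522.3 -59.3  19. ]
brass [248.3 174.2] 401 [240 160  17  31] [556.2 -60.5  19. ]
brass [279.6 173.2] 644 [263 163  33  23] [590.  -53.5  19. ]
```

View pics/w1.png

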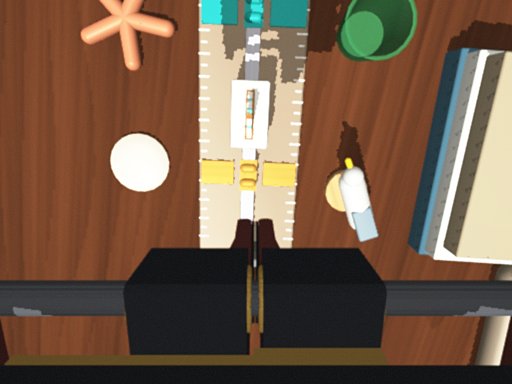

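The wrist view shows the boat hull at (250,115), brass tabs near row 173, and turquoise clipped at the top edge near (254,13). The fingertips are at (256,225). I'll move 50 mm further along so the whole turquoise clip is in view.

```bash
python3 - <<'E'
from h import *
env.move_l([556,-5,290],rate=200)
s=env.read_state();im=viewer.camera("wrist");cv2.imwrite("pics/w2.png",im)
np.savez("w2.npz",p=s['tool_pos'],o=s['orientation']); print(s['time_s'])
c=cam("wrist",s)
B2=((16,110,90),(32,255,255))
for nm,r in (("turq",TURQ),("brass",B2),("white",((0,0,185),(180,45,255)))):
    for ce,a,bb in blobs(mask(im,*r),60):
        m=mask(im,*r)
        print(nm,ce,a,bb,ray(c,ce,70 if nm=='white' else 19).round(1))
m=mask(im,*TURQ)
E
```

```text
4.3417
turq [251.5  64.1] 619 [243  46  18  37] [534.5 102.9  19. ]
turq [217.9  64.1] 912 [201  51  35  28] [500.8  97.1  19. ]
turq [284.7  67. ] 899 [267  54  36  27] [568.2 105.9  19. ]
brass [216.7 214.5] 641 [201 204  32  23] [522.5 -62.5  19. ]
brass [246.5 212.4] 230 [238 205  17  17] [555.6 -54.2  19. ]
brass [277.5 216. ] 573 [260 206  33  23] [591.1 -52.4  19. ]
brass [338.2 217.8] 218 [320 207  41  28] [659.9 -42.7  19. ]
brass [248.6 299.9] 261 [247 266   5  67] [ 576.7 -164.8   19. ]
brass [260.5 299.5] 259 [259 266   5  67] [ 590.9 -161.8   19. ]
brass [220.3 357.9] 4660 [  6 348 383  17] [ 554.8 -254.4   19. ]
white [255.6  10.3] 222 [250   0  12  23] [532.2 139.4  70. ]
white [253.3  40.3] 114 [246  35  14  11] [534.2 116.2  70. ]
white [249.8  97.8] 454 [243  83  15  32] [539.2  69.1  70. ]
white [455.6 184.7] 1483 [429 107  83 174] [745.6  24.1  70. ]
white [235.2 173.4] 3085 [198 138  69  68] [537.1  -1.   70. ]
white [140.8 204.5] 2335 [113 178  56  54] [451.9 -46.8  70. ]
white [217.3 234.8] 693 [198 205  39  42] [529.3 -65.3  70. ]
white [347.4 234.7] 657 [334 219  29  33] [656.4 -43.1  70. ]
white [465.5 266.9] 365 [454 246  28  33] [783.4 -56.7  70. ]
white [500.2 341.8] 292 [492 319  17  46] [ 850.2 -136.1   70. ]
```

View pics/w2.png

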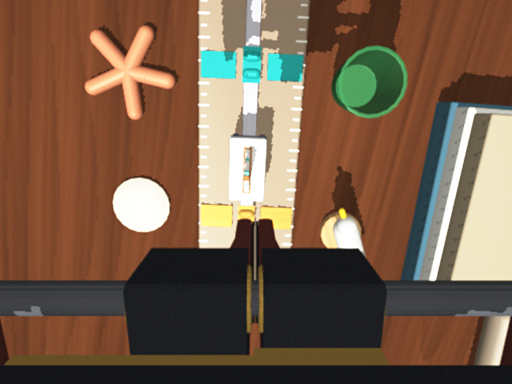

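```bash
python3 - <<'E'
from h import *
d=np.load("w2.npz");c=cam("wrist",{'tool_pos':d['p'],'orientation':d['o']})
im=cv2.imread("pics/w2.png")
roi=np.zeros(im.shape[:2],np.uint8);roi[130:208,225:272]=255
m=mask(im,(0,0,195),(180,35,255))&roi
m=cv2.morphologyEx(m,cv2.MORPH_OPEN,np.ones((5,5)))
k=max(cv2.findContours(m,0,2)[0],key=cv2.contourArea);r=cv2.minAreaRect(k);b=cv2.boxPoints(r)
W=np.array([ray(c,q,70) for q in b]);print(r,W.round(1),W.mean(0).round(1))
print([np.linalg.norm(W[i]-W[i-1]).round(1) for i in range(4)])
a=.139;u=np.array([-np.sin(a),np.cos(a)]);C=np.array([534.5,101.5]);n=np.array([u[1],-u[0]])
e=W.mean(0)[:2]-C; print('boat s rel clip',e@u,'lateral',e@n)
e=np.array([556.8,-57.4])-C;print('brass',e@u,e@n)
E
```

```text
((246.66334533691406, 171.44598388671875), (37.160400390625, 67.23563385009766), 1.6846843957901) [[534.2 -32.6  70. ]
 [526.3  31.4  70. ]
 [560.   36.3  70. ]
 [569.8 -27.5  70. ]] [547.6   1.9  70. ]
[np.float64(36.0), np.float64(64.5), np.float64(34.1), np.float64(64.6)]
boat s rel clip -100.44432384701084 lateral -0.8702206423142247
brass -160.4571446103807 0.06887295087657819
```

```bash
cat >> h.py <<'E'
a=.139;u=np.array([-np.sin(a),np.cos(a)]);C=np.array([534.5,101.5])
def Q(a):
    x=np.array([np.cos(a),np.sin(a),0]);z=np.array([0,0,-1.]);return R.from_matrix(np.c_[x,np.cross(z,x),z]).as_quat()
def P(s,z): return [*(C+u*s),z]
def st(tag=''):
    q=env.read_state(); e=np.array(q['tool_pos'][:2])-C
    print(tag,round(q['time_s'],2),'s',round(e@u,2),'z',round(q['tool_pos'][2],2),'F along',round(np.array(q['force'][:2])@u,2),'Fz',round(q['force'][2],2)); return q
E
python3 - <<'E'
from h import *
env.move_l(P(-160,290),rot=Q(np.pi/2+a),rate=150); st()
print(env.move_l(P(-160,131),rate=100,f_stop=4)); q=st('down')
s=env.read_state();im=viewer.camera("wrist");cv2.imwrite("pics/w3.png",im);cv2.imwrite("pics/s3.png",viewer.camera("side"))
E
```

```text
4.89 s -160.62 z 289.94 F along -0.26 Fz -0.66
False
down 6.63 s -160.11 z 131.57 F along -0.24 Fz 0.93
```

View pics/w3.png

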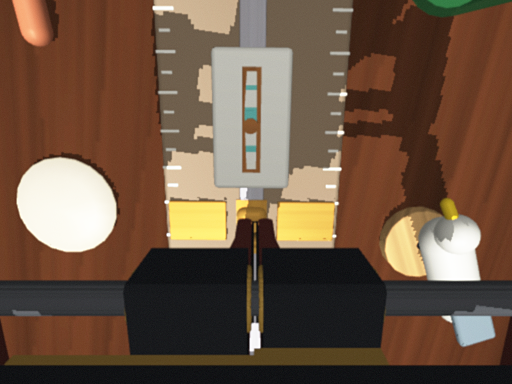

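The tips at (256,228) are lined up behind the hull's end, which sits at row 187 and spans columns 213–291. Now I'll push.

```bash
python3 - <<'E'
from h import *
print(env.move_l(P(-66,131),rate=30,f_stop=3)); st('push')
cv2.imwrite("pics/w4.png",viewer.camera("wrist")); cv2.imwrite("pics/s4.png",viewer.camera("side"))
E
```

```text
False
push 10.02 s -66.04 z 130.98 F along 0.71 Fz 0.37
```

View pics/w4.png

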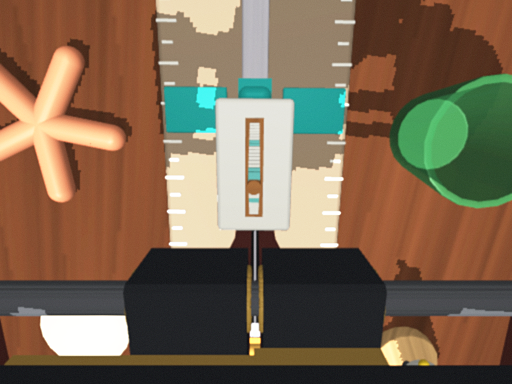

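The hull is in contact, spanning rows 98–230 at columns 217–293. I'll work out the hull-to-tip offset from this picture before the slow final push.

```bash
python3 - <<'E'
from h import *
q=env.read_state();c=cam("wrist",q)
for v in (98,230):
    W=ray(c,(255,v),70);print(v,(W[:2]-C)@u)
im=cv2.imread("pics/w4.png")
for ce,a_,bb in blobs(mask(im,(80,110,60),(98,255,255)),200): print(ce,a_,bb,'s',(ray(c,ce,19)[:2]-C)@u, [(ray(c,(ce[0],v),19)[:2]-C)@u for v in (bb[1],bb[1]+bb[3])])
E
```

```text
98 5.630705593589555
230 -53.83574455050565
[254.4  87.8] 638 [238  78  34  20] s 12.38426362978897 [np.float64(17.667503734825665), np.float64(6.804171504953199)]
[191.4 108.2] 2414 [164  87  63  46] s 1.1370231640324207 [np.float64(12.815493897294878), np.float64(-13.000918683196481)]
[317.2 109.4] 2418 [283  88  63  46] s 0.46960373368181685 [np.float64(12.278516458809278), np.float64(-13.578840326211672)]
```

The boat centre is at s = −24 relative to the clip and the TCP is at −66, so the TCP should read about −42 at home. I'll push in 1 mm steps, watch the force, and set a hard guard at −40.

```bash
python3 - <<'E'
from h import *
f0=None; peak=0; s=-66
u3=u
q=env.read_state(); base=np.array(q['force'][:2])@u
env.move_l(P(-61,131),rate=20); s=-61; st('a')
log=[]
while s<-40:
    s+=1
    env.move_l(P(s,131),rate=10)
    q=env.read_state(); F=np.array(q['force'][:2])@u; e=(np.array(q['tool_pos'][:2])-C)@u
    log.append((s,round(e,2),round(F,2),round(q['force'][2],1)))
    peak=min(peak,F)
    if peak<-3 and F>peak*0.35: break
for l in log: print(l)
st('end')
cv2.imwrite("pics/w5.png",viewer.camera("wrist"))
E
```

```text
a 10.52 s -60.75 z 130.97 F along 0.39 Fz -0.01
(-60, np.float64(-59.93), np.float64(0.79), np.float64(-0.2))
(-59, np.float64(-58.98), np.float64(-0.09), np.float64(1.0))
(-58, np.float64(-57.95), np.float64(0.13), np.float64(-0.2))
(-57, np.float64(-57.21), np.float64(-3.22), np.float64(1.0))
(-56, np.float64(-56.16), np.float64(-2.73), np.float64(0.4))
(-55, np.float64(-54.9), np.float64(-1.61), np.float64(0.8))
(-54, np.float64(-53.81), np.float64(-1.88), np.float64(0.6))
(-53, np.float64(-52.81), np.float64(-0.69), np.float64(-0.2))
end 12.52 s -52.81 z 131.0 F along -0.69 Fz -0.18
```

View pics/w5.png

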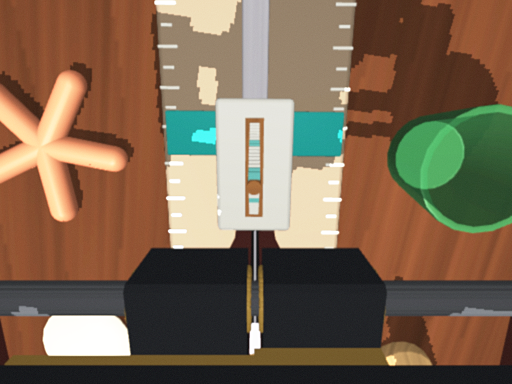

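The force rose at −57 (−3.2 N) and has fallen to about −0.7 N, but the hull still touches the tips (rows 99–230) and its centre is about 11 mm short. I'll continue in 1 mm steps to just inside the capture zone.

```bash
python3 - <<'E'
from h import *
s=-53
while s<-45:
    s+=1
    env.move_l(P(s,131),rate=8)
    F=[]
    q=env.read_state(); F=np.array(q['force'][:2])@u; e=(np.array(q['tool_pos'][:2])-C)@u
    print(s,round(e,2),round(F,2),round(q['force'][2],1))
st('end')
im=viewer.camera("wrist");cv2.imwrite("pics/w6.png",im)
q=env.read_state();c=cam("wrist",q)
for ce,a_,bb in blobs(mask(im,(80,110,60),(98,255,255)),200): print(ce,a_,bb,'s',[round((ray(c,(ce[0],v),19)[:2]-C)@u,1) for v in (bb[1],bb[1]+bb[3])])
E
```

```text
-52 -51.88 -0.57 0.9
-51 -50.85 -0.28 -0.3
-50 -49.84 0.18 0.1
-49 -48.88 0.38 -0.0
-48 -47.94 -1.01 0.5
-47 -46.94 0.03 0.5
-46 -45.94 0.08 1.0
-45 -44.97 0.13 -0.0
end 14.77 s -44.97 z 130.98 F along 0.13 Fz -0.03
[191.4 145.7] 2094 [166 124  51  44] s [np.float64(13.2), np.float64(-12.8)]
[317.2 146.7] 2062 [293 126  50  43] s [np.float64(12.1), np.float64(-13.4)]
```

View pics/w6.png

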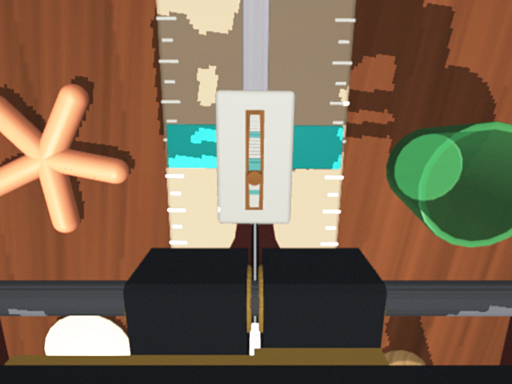

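The hull has jumped ahead of the tips: its near edge went from row 230 to 222, about 3.5 mm, so the boat was drawn into the clip. I'll back off, rise, and check from the hover pose.

```bash
python3 - <<'E'
from h import *
q=env.read_state();c=cam("wrist",q)
h=[(ray(c,(255,v),70)[:2]-C)@u for v in (91.5,222.5)];print('hull',h,np.mean(h))
env.move_l(P(-75,131),rate=80)
env.move_l(P(-75,290),rate=120)
q=st();im=viewer.camera("wrist");cv2.imwrite("pics/w7.png",im);cv2.imwrite("pics/side7.png",viewer.camera("side"));cv2.imwrite("pics/scene7.png",viewer.camera("scene"))
c=cam("wrist",q)
for ce,a_,bb in blobs(mask(im,(80,110,60),(98,255,255)),100): print('turq',ce,a_,bb,[round((ray(c,(ce[0],v),19)[:2]-C)@u,1) for v in (ce[1],bb[1],bb[1]+bb[3])])
x,y=proj(c,[*C,70]);print('home px',x,y)
roi=np.zeros(im.shape[:2],np.uint8);roi[int(y)-50:int(y)+50,int(x)-27:int(x)+27]=255
m=cv2.morphologyEx(mask(im,(0,0,185),(180,45,255))&roi,cv2.MORPH_OPEN,np.ones((5,5)))
k=max(cv2.findContours(m,0,2)[0],key=cv2.contourArea);r=cv2.minAreaRect(k)
W=np.array([ray(c,p,70) for p in cv2.boxPoints(r)]);print(r,(W.mean(0)[:2]-C)@u, ((W[:,:2]-C)@u).round(1))
E
```

```text
hull [np.float64(29.314232759312194), np.float64(-29.07780191301339)] 0.11821542314940281
 16.82 s -74.97 z 289.23 F along 0.56 Fz 0.81
turq [220.5  99. ] 748 [206  87  30  25] [np.float64(0.5), np.float64(12.5), np.float64(-12.6)]
turq [289.6  99.9] 756 [275  87  31  26] [np.float64(-0.4), np.float64(12.5), np.float64(-13.6)]
home px 255.05885649346612 98.42120661995543
((255.0, 97.49998474121094), (37.99999237060547, 98.99998474121094), 0.0) -0.7591767956853436 [-43.1  41.6  41.6 -43.1]
```

View pics/w7.png

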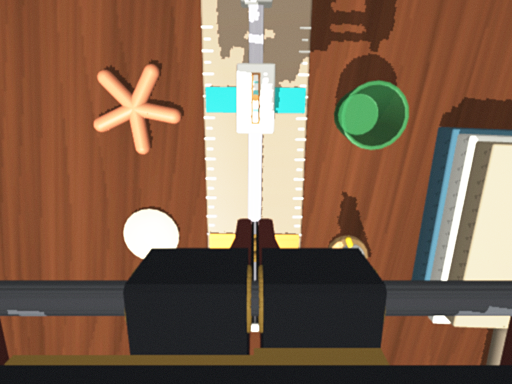

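View pics/scene7.png

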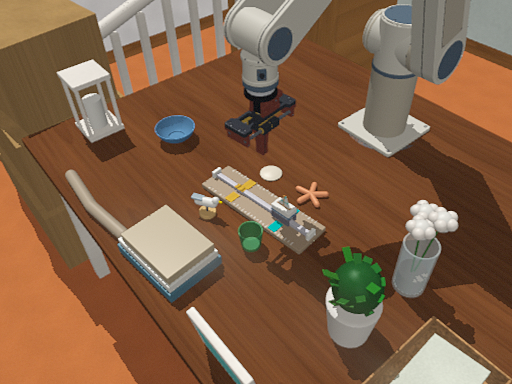

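View pics/side7.png

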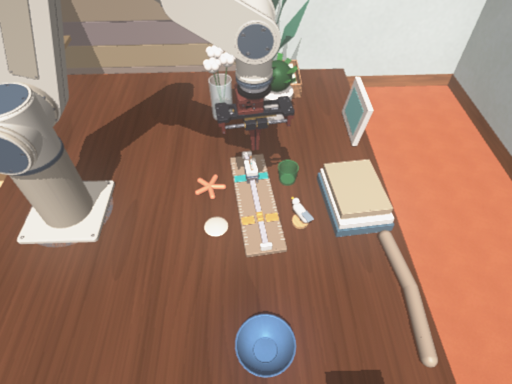

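```bash
python3 - <<'E'
from h import *
st(); print(workorder.sign_off()); 
E
```

```text
16.97 s -74.98 z 289.32 F along -0.58 Fz 0.57
the job is handed in; nothing more can be done
None
```

The sailboat is resting in the turquoise clip, and I handed the job in at about 17 s with the gripper well clear of everything.

I pushed it with the closed fingertips on the flat end of the hull, moving only horizontally at about hull mid-height. I used 1 mm steps near the clip and never pushed toward the brass clip.

**Force:** the push rose to about 3.2 N at the rib and then fell away. That is below the stated 5 to 8 N; I only read the force between steps, so the true peak was probably missed.

**Click:** the hull jumped about 3.5 mm ahead of the fingertips as it was drawn in.

**Position:** the hull edges measured +29.3 and −29.1 mm from the clip's middle, so it is centred to about 0.1 mm in the images. The calibration is only good to about 2 mm.

**Disagreeing check:** an automatic rectangle fit from the hover view gave −0.8 mm. It is unreliable because its mask also took in the rail. Reading the hull rows by eye in that same picture (64–133) matched the home position.

**Other items:** I compared the pictures before and after by eye. The starfish, sand dollar, cup, gull, bowl, plant and vase all appear unmoved.

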